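Spin the washed raisins dry and ride along with the free-running crank

TASK

Spin the washed raisins: take the knob and crank the loaded spinner clockwise (seen from above) up to about one turn of the crank in three seconds, then open your fingers and let it run on by itself, your hand riding round with the running knob for at least 4 seconds so that you can take it again: open fingers either side of the knob, touching nothing, the middle of the fingers within 25 mm of the knob's grip point. Then close your fingers on the knob while it is still turning, bring it to a stop in your hand and let go, leaving the crank at rest. Do not crank it backwards, and leave the bowl, jar and spoon where they are.

Things in the scene. Friction and masses are not known exactly. Their poses are not given: they have to be found in the camera images.
- spinner: hand-cranked spinner (like a salad spinner) loaded with washed raisins: round clear bowl 256 mm across with a white slotted basket in it, white lid 262 mm across, held to the worktop by suction feet, does not move. Origin: centre of its underside on the worktop; z up; any yaw. The lid's top is 174 mm above the worktop, the gear housing in its middle (radius 36 mm) 184 mm.
- crank_axis (a point): point on the crank's vertical turning axis, over the middle of the lid, at the height of the knob's grip point (222 mm above the worktop). Fixed.
- crank (a joint): crank angle in rad, growing clockwise seen from above, no stops, counting on past a full turn; 0 at the start (arm along the spinner's own +x; its world direction is spinner yaw minus this angle). Drives the loaded basket inside by a 1:4 gear: inertia felt here about 0.065 kg m2 (load varies 0.7 to 1.4 times), drag 0.006 N m s/rad plus 0.005 N m dry friction: runs on for seconds when let go.
- knob: upright round black knob on the end of the crank arm, 30 mm across, 44 mm tall; spins freely on its pin, so a hand of fixed orientation can hold it all the way round. Origin: centre of its underside, 75 mm from the crank's axis, 197 mm above the worktop. Below it runs the flat grey crank arm (24 mm wide, top 195 mm above the worktop; hub on the axis 201 mm).
- knob_grip (a point): grip point of the knob: on the knob's own axis, 25 mm above its underside, 222 mm above the worktop, 75 mm from the crank's axis; travels round with the crank.
- bowl: steel bowl 150 mm across and 65 mm tall standing on the worktop to the left, to be left alone. Origin: centre of its underside.
- jar: closed glass jar 72 mm across and 110 mm tall standing on the worktop to the right, to be left alone. Origin: centre of its underside.
- spoon: wooden spoon 240 mm long lying on the worktop to the right of the spinner, to be left alone. Origin: middle of its length, underside.

How it is judged:
On the way, in this order (a step that is already met when the one before it is completed fails the run):
1. the crank is brought up to at least 1.7 rad/s clockwise (one turn in 3.7 s or less), kept for 0.3 s (velocity of joint crank above 1.7 rad/s), for 0.3 s.
2. for about 4 s on end (3.8 s at least) the crank runs free clockwise at more than 0.3 rad/s, nothing of the robot touches the spinner, and the TCP stays within 25 mm of the knob's grip point (velocity of joint crank above 0.3 rad/s and distance between the grasp point and knob_grip below 0.025 m and contact force between each of the fingers, the arm and spinner below 0.3 N), for 3.8 s.
3. the fingers take hold of the knob while the crank still turns (more than 0.25 rad/s) (contact force between the fingers and knob above 2 N and velocity of joint crank above 0.25 rad/s), for 0.1 s.
4. the crank is stopped with the knob in the fingers (contact force between the fingers and knob above 2 N and velocity of joint crank between -0.15 and 0.15 rad/s), for 0.3 s.
At the end, for the whole second after the job is handed in: The crank stands still (under 0.05 rad/s) and is let go, and bowl, jar and spoon are within 30 mm of where they stood (velocity of joint crank between -0.05 and 0.05 rad/s and contact force between the fingers and spinner below 0.1 N and distance of spinner from where it was at the start of the episode below 0.01 m and distance of each of bowl, jar, spoon from where it was at the start of the episode below 0.03 m); the robot touches nothing.
It fails at once if the crank is turned backwards (faster than 0.4 rad/s anticlockwise) (velocity of joint crank below -0.4 rad/s).
It fails at once if bowl, jar or spoon pushed by more than 30 mm (distance of any of bowl, jar, spoon from where it was at the start of the episode above 0.03 m).
It fails at once if the jar is tipped over (angle between jar's own z axis and vertical above 0.5 rad).
It also fails if it takes over 58 s, if anything falls off the work surface, if the arm or the gripper's body presses on something with over 40 N, if the wrist force passes 120 N, or if a joint passes its speed limit or range.

ROBOT

A 6-joint arm with a two-finger parallel gripper is mounted at the origin on the work surface. World frame = base frame: x ahead of the robot, y to its left, z up, the work surface at z = 0. Lengths are in m, angles in rad, forces in N, time in s.
With the tool pointing down it reaches from about 0.4 to 0.825 m from the base axis. Payload 7 kg.
Tool frame: the origin (TCP) lies between the finger pads, 19 mm behind the fingertips; this is the grasp point; z points along the fingers, y is the line along which they close (so a half turn about z gives the same grasp; the last joint's range is limited). The gripper opens to 88 mm and grips with 3 to 60 N. Pads are 19 mm wide; open, the fingers measure 130 mm over their backs; the gripper's body (78 mm by 193 mm) begins 47 mm behind the grasp point.
Start: joints at [1.405, 0.359, 0.012, 0, -1.224, -0.288], TCP at [0.296, 0.607, 0.245] pointing down, gripper open.
Joint ranges: [-3.07, 3.07], [-1.43, 2.12], [-1.02, 1.25], [-3.03, 1.67], [-3.05, -0], [-3.03, 3.03]. Speed limits (rad/s): [2.39, 2.39, 3.01, 3.14, 3.14, 3.14].

INTERFACE

Orientations are given as [roll, pitch, yaw] about the fixed x, y, z axes, in that order (R = Rz(yaw) Ry(pitch) Rx(roll)).
In Python, from station import arm gives the robot as it stands.
- The arm moves only by the tool arm_command, never from a script. Its argument "series" is one flat list of numbers, 7 for each row, row after row: the turn, a rotation vector about the tool's x, y, z each as a share of 90 degrees, from -1 to 1, then the shift along the tool's x, y, z each as a share of 0.1 m, from -1 to 1, then the opening, from 0 (shut) to 1 (fully open). A call has 1 to 8 rows; each row is the pose to reach, as a shift and turn from the pose commanded when the call began, along the tool's axes at that moment; what a row does not reach only later rows make up. A row lasts 1/8 s, in which the tool goes at most 62.5 mm and 10.7 degrees, less where a joint would pass 70% of its speed; a pose out of reach is approached as far as the arm can. A call with a number of a shift or a turn outside -1 to 1 is refused whole. A call with a gripper value outside its range is refused whole. The fingers move at their own pace and stop on an object; "force" is the grip in N (left out, the last holds). Time passes only in rows, so rows that repeat a pose let the fingers close. It gives the time, the measured TCP pose, the force, the opening and the grip force at its end, in the units of the state.
- arm.get_state(): the state, without advancing time (a new reading comes with each control period).
- arm.grab_frame(name): name is "scene" or "top" or "wrist"; returns the picture (384x512x3 uint8, blue, green, red); there is no depth.
- arm.camera_model(name): a dict with "fovy" (degrees; the focal length in pixels is half the picture's height over the tangent of half this angle, whatever the lens; pixels are square), "cx", "cy" (the principal point, pixels), "D" ([k1, k2, p1, p2, k3] as OpenCV has them; the pictures are not rectified), "pose" (4x4, takes a point from camera to world coordinates). Camera axes: x right, y down, z forward; pixel columns grow to the right and rows downward; lengths in m; the calibration is good to about 2 mm. A picture is of the moment at which its call begins: read the wrist's pose just before it. camera_model takes no time and is no camera call; for the wrist camera it gives the pose at the moment of the call.
- arm.job_done(): hands the job in; it is judged then, once.
The state is a dict: "t": time; "q": joint angles; "qd": joint speeds; "joint_efforts": joint torques, N m; "eef_pos": TCP position; "ee_rot": TCP orientation; "force": force on the tool from outside, world axes, zero at the start; "moment": the same for the moment, N m; "width": finger opening in m; "gripper_force": force on a finger pad.
Only numpy, scipy, OpenCV 4.12 (cv2) and the standard library are available. Lean on these libraries where they do the work, as an engineer would, in place of code of your own. Each camera call takes 0.05 s, during which the arm holds its last target. There are 200 camera calls.

## Working session

There is one attempt and no reset: what is moved stays moved. The work goes in short steps, Python scripts to look and compute and a tool call to move; the robot and the scene stay as the last step left them, time stands still between calls to the robot, and variables do not carry over. Pictures are saved under pics/ and viewed, at most 10 in all, crops included, and the job is handed in when it is done.

Besides the shell and the picture viewer there is one more tool, called after "Request:" in YAML: its name, and indented under it one key for each argument. arm_command: Moves the arm, as the interface text tells. Its arguments: {"type":"object","properties":{"series":{"type":"array"},"force":{"type":"number"}},"required":["series"]}

```bash
mkdir -p pics; ls
cat > h.py <<'E'
import numpy as np, cv2
from station import arm
def K(m,h=384):
    f=h/2/np.tan(np.radians(m['fovy'])/2); return np.array([[f,0,m['cx']],[0,f,m['cy']],[0,0,1]])
def ray(m,uv,z):
    p=cv2.undistortPoints(np.array(uv,float).reshape(-1,1,2),K(m),np.array(m['D'],float)).reshape(-1,2)
    T=np.array(m['pose']); d=np.c_[p,np.ones(len(p))]@T[:3,:3].T
    return T[:3,3]+d*((z-T[2,3])/d[:,2])[:,None]
E
python3 - <<'E'
from h import *
print(arm.get_state())
a=[]
for n in("top","scene"):
    m=arm.camera_model(n);print(n,m)
    f=arm.grab_frame(n);cv2.imwrite(f'pics/{n}0.png',f)
E
```

```text
pics
{'t': 0.0, 'q': array([ 1.40510871e+00,  3.59390469e-01,  1.10630829e-02, -3.35451394e-04,
       -1.22406627e+00, -2.88094381e-01]), 'qd': array([-0.00050146, -0.00196585,  0.00119487,  0.00039129,  0.00034673,
        0.00027078]), 'joint_efforts': array([-7.61769461e-04, -5.82721603e+01,  2.93061626e+01,  6.99701920e+00,
        6.94390954e-03, -1.63977584e-04]), 'eef_pos': array([0.29573   , 0.60627556, 0.24442481]), 'ee_rot': array([ 3.13997155e+00, -1.51537235e-04, -4.53896123e-01]), 'force': array([-0.132566  , -0.19284108, -1.03649828]), 'moment': array([-0.0063207 , -0.030285  , -0.01721305]), 'gripper_force': 0.0, 'width': 0.08811770111245595}
top {'fovy': 56.47191569304251, 'cx': 259.81599395382864, 'cy': 194.26450886888688, 'D': array([-0.04589372,  0.        ,  0.        ,  0.        ,  0.        ]), 'pose': array([[ 0.01726976, -0.99475499,  0.10081798,  0.45432531],
       [-0.99973553, -0.01871124, -0.01336973,  0.01745843],
       [ 0.01518603, -0.10056043, -0.99481505,  1.31768279],
       [ 0.        ,  0.        ,  0.        ,  1.        ]])}
scene {'fovy': 57.8013678669622, 'cx': 257.9654960962542, 'cy': 190.77860647476672, 'D': array([-0.07566121,  0.        ,  0.        ,  0.        ,  0.        ]), 'pose': array([[ 0.29104328,  0.76328474, -0.57679305,  1.14867479],
       [ 0.9566118 , -0.24080996,  0.16402567, -0.15519554],
       [-0.01369922, -0.5995056 , -0.80025331,  0.97406768],
       [ 0.        ,  0.        ,  0.        ,  1.        ]])}
```

View pics/top0.png

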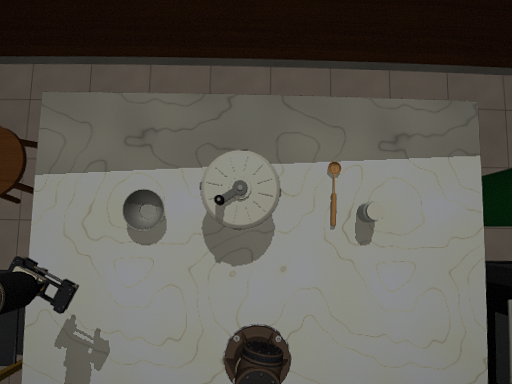

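View pics/scene0.png

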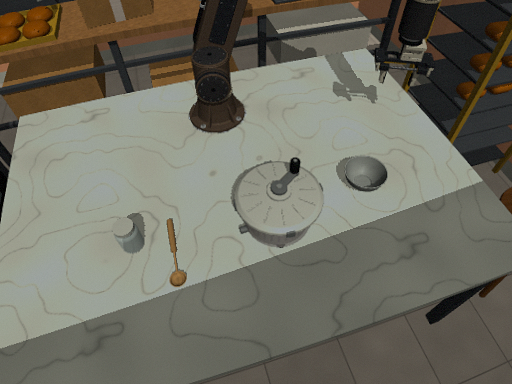

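The top view shows the spinner lid centred near (240,189) and the knob near (220,200). In the scene view the knob is near (295,162) and the hub near (279,187).

Run:
```python
from h import *
t=cv2.imread('pics/top0.png');s=cv2.imread('pics/scene0.png')
mt=arm.camera_model('top');ms=arm.camera_model('scene')
def blob(im,x0,x1,y0,y1,th):
    g=im.max(2)[y0:y1,x0:x1]<th
    n,l,st,c=cv2.connectedComponentsWithStats(g.astype('uint8'))
    for i in range(1,n):
        if st[i,4]>15: print('  blob',c[i]+[x0,y0],st[i]+[x0,y0,0,0,0])
blob(t,205,255,170,212,50);blob(s,280,310,150,180,50)
# lid contour in top: bright, low-sat
g=t.min(2)
for th in(120,140,160):
    m=np.zeros_like(g);m[140:240,190:290]=(g[140:240,190:290]>th)
cv2.imwrite('pics/z.png',np.hstack([cv2.resize(t[145:240,195:290],None,fx=4,fy=4,interpolation=2),cv2.resize(s[140:240,225:330],None,fx=3.8,fy=3.8,interpolation=2)[:380]]))
print(ray(mt,[[240,188]],.2),ray(ms,[[279,187]],.2),ray(mt,[[219.5,200]],.241),ray(ms,[[295,159]],.241))
```

```text
blob [219.41176471 199.64705882] [214 195  11  10  68]
  blob [294.384 166.024] [290 158  10  16 125]
[[0.5862266  0.06511155 0.2       ]] [[0.59583444 0.06352643 0.2       ]] [[0.54375116 0.12438526 0.241     ]] [[0.54443703 0.12756334 0.241     ]]
```

View pics/z.png

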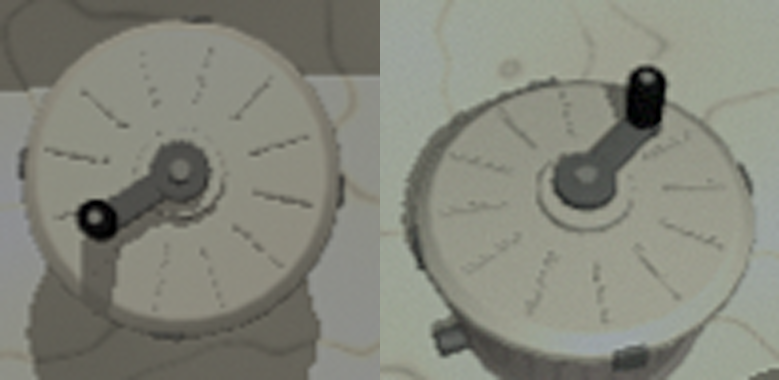

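The hub cap is at (240,187.2) in top and (279,185.8) in scene, and the knob top at (218.8,199) and (295.3,159.5). I'll fit the axis and yaw to these, using the known radius.

Run:
```python
from h import *
from scipy.optimize import least_squares
ms={n:arm.camera_model(n) for n in('top','scene')}
def proj(m,P):
    W=np.linalg.inv(np.array(m['pose']));r,_=cv2.Rodrigues(W[:3,:3])
    return cv2.projectPoints(np.array(P,float).reshape(-1,1,3),r,W[:3,3],K(m),np.array(m['D'],float))[0].reshape(-1,2)
ob={'top':[[240,187.2],[218.9,199.1]],'scene':[[279,185.8],[295.3,160]]}
f=lambda p:np.concatenate([(proj(ms[n],[[p[0],p[1],.203],[p[0]+.075*np.cos(p[2]),p[1]+.075*np.sin(p[2]),.241]])-ob[n]).ravel() for n in ob])
s=least_squares(f,[.59,.065,2.2]);print(s.x,s.fun.round(2),s.x[:2]+.075*np.array([np.cos(s.x[2]),np.sin(s.x[2])]))
```

```text
[0.5906287  0.06506233 2.18307253] [ 0.01 -0.71 -0.04 -0.36 -0.05 -0.99 -0.29 -0.13] [0.54752382 0.12643797]
```

Request:
arm_command:
  series: [0, 0, -0.12, 0.5, 0.5, -0.3, 1, 0, 0, -0.24, 0.9, 0.9, -0.5, 1, 0, 0, -0.289, 0.97, 0.97, -0.55, 1]

```text
t: 0.48
eef_pos: [0.3414, 0.4746, 0.302]
ee_rot: [-3.14, -0.001, 0.003]
force: [-0.0, -0.5, -0.3]
width: 0.0878
gripper_force: 0.0
```

Request:
arm_command:
  series: [0, 0, 0, 0.35, 0.5, 0, 1, 0, 0, 0, 0.7, 1, 0, 1]

```text
t: 0.72
eef_pos: [0.4109, 0.3756, 0.3003]
ee_rot: [-3.142, 0.0, 0.001]
force: [0.8, 0.2, -0.5]
width: 0.088
gripper_force: 0.0
```

Request:
arm_command:
  series: [0, 0, 0, 0.35, 0.5, 0, 1, 0, 0, 0, 0.7, 1, 0, 1]

```text
t: 0.98
eef_pos: [0.4812, 0.2752, 0.3003]
ee_rot: [3.142, 0.0, 0.001]
force: [0.8, 0.9, 0.1]
width: 0.0877
gripper_force: 0.0
```

Request:
arm_command:
  series: [0, 0, 0, 0.35, 0.5, 0, 1, 0, 0, 0, 0.66, 1, 0, 1, 0, 0, 0, 0.66, 1, 0, 1]

```text
t: 1.35
eef_pos: [0.5479, 0.1735, 0.2996]
ee_rot: [3.141, 0.001, -0.005]
force: [-1.1, 0.6, -0.1]
width: 0.0874
gripper_force: 0.0
```

Run:
```python
from h import *
print(arm.get_state()['eef_pos'],arm.get_state()['t']);print(arm.camera_model('wrist'))
cv2.imwrite('pics/w1.png',arm.grab_frame('wrist'))
```

```text
[0.54786334 0.17352142 0.29964846] 1.35
{'fovy': 59.59027097509029, 'cx': 251.4864548809933, 'cy': 190.54501485741446, 'D': array([0.03016718, 0.        , 0.        , 0.        , 0.        ]), 'pose': array([[-5.27181903e-03, -9.59764335e-01, -2.80757242e-01,
         6.23997988e-01],
       [-9.99986102e-01,  5.04163408e-03,  1.54213361e-03,
         1.72443257e-01],
       [-6.46095595e-05,  2.80761470e-01, -9.59777575e-01,
         4.38437147e-01],
       [ 0.00000000e+00,  0.00000000e+00,  0.00000000e+00,
         1.00000000e+00]])}
```

View pics/w1.png

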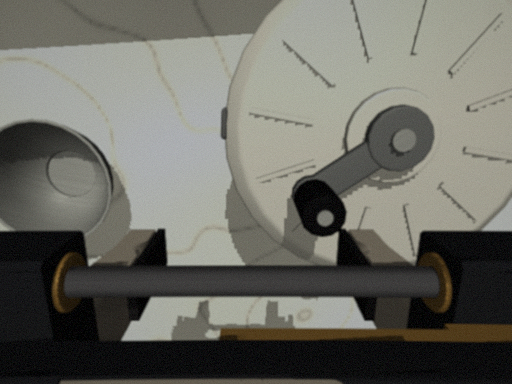

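The wrist view shows the knob's top dot at (325,218) and the hub's screw at (404,140). Next I'll combine this with the earlier fit and project where the knob will appear when held.

```bash
cat >> h.py <<'E'
def proj(m,P):
    W=np.linalg.inv(np.array(m['pose']));r,_=cv2.Rodrigues(W[:3,:3])
    return cv2.projectPoints(np.array(P,float).reshape(-1,1,3),r,W[:3,3],K(m),np.array(m['D'],float))[0].reshape(-1,2)
E
python3 - <<'E'
from h import *
m=arm.camera_model('wrist')
im=cv2.imread('pics/w1.png').max(2)
def spot(x,y,r,lo):
    g=(im[y-r:y+r+1,x-r:x+r+1]>lo).astype('uint8'); M=cv2.moments(g,True); return M['m10']/M['m00']+x-r,M['m01']/M['m00']+y-r,M['m00']
print(im[218,300:350:3],im[140,380:430:3],im[281,100:400:40])
k=spot(325,218,12,70);h=spot(404,140,15,110);print(k,h)
H=ray(m,[h[:2]],.203)[0];Kn=ray(m,[k[:2]],.241)[0];print(H,Kn,np.hypot(*(Kn-H)[:2]),np.arctan2(*(Kn-H)[1::-1]))
E
```

```text
[ 54  10  10  12  22  18 117 118 124 123 125  71  13  10  18  87 162] [ 83  84  78  78  64 123 121 122 124 118 120 121  89  86  81  82  84] [66 59 66 62 68 63 64 57]
(324.73399014778323, 217.8128078817734, 203.0) (404.2067039106145, 139.86033519553072, 358.0)
[0.5907509  0.06797607 0.203     ] [0.54751719 0.12846317 0.241     ] 0.07434946400235246 2.1913592642366173
```

Request:
arm_command:
  series: [0, 0, 0, -0.01, 0.46, 0, 1, 0, 0, 0, -0.01, 0.46, 0.4, 1, 0, 0, 0, -0.01, 0.46, 0.75, 1, 0, 0, 0, -0.01, 0.46, 0.75, 1]

```text
t: 1.9
eef_pos: [0.5437, 0.1312, 0.223]
ee_rot: [3.139, 0.005, 0.001]
force: [1.0, 0.3, 0.6]
width: 0.0877
gripper_force: 0.0
```

Run:
```python
from h import *
print(arm.get_state()['eef_pos'],arm.get_state()['t'])
m=arm.camera_model('wrist');a=arm.grab_frame('wrist')
print(proj(m,[[.5473,.1279,.241],[.5907,.0668,.203]]))
b=arm.grab_frame('scene')
cv2.imwrite('pics/w2.png',np.hstack([cv2.resize(a,(400,300)),cv2.resize(b[80:260,180:420],(400,300))]))
cv2.imwrite('pics/w2raw.png',a)
```

```text
[0.54369237 0.13115394 0.22299448] 1.9
[[257.84566526 278.78619427]
 [385.1872393  155.6676818 ]]
```

View pics/w2.png

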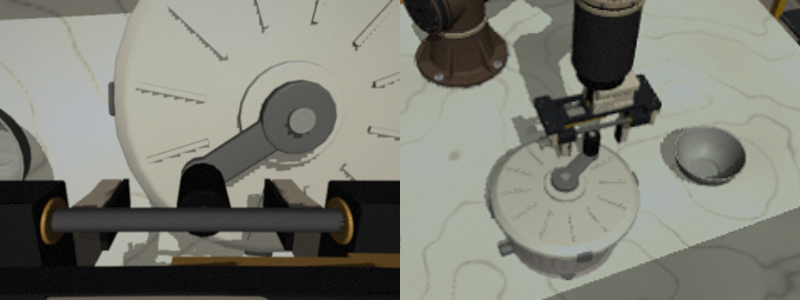

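The wrist view shows the knob between the fingers, just above the bar, with hub and arm in sight. In the scene view it is also visible between the pads. Next a knob locator from the black blob above the bar.

```bash
cat >> h.py <<'E'
AX=np.array([.5907,.0668])
def locate(m,im):
    g=(im.max(2)<40).astype('uint8'); g[266:]=0; g[:150]=0
    n,l,st,c=cv2.connectedComponentsWithStats(g)
    best=None
    for i in range(1,n):
        x,y,w,h,A=st[i]
        if 25<w<100 and A>300 and 130<x+w/2<390 and (best is None or A>st[best,4]): best=i
    if best is None: return None
    L=l==best; top=st[best,1]; rows=[r for r in range(top+8,266) if L[r].sum()>25]
    mid=np.mean([np.mean(np.nonzero(L[r])[0][[0,-1]]) for r in rows[:25]]); 
    P=ray(m,[[mid,top]],.197)[0]
    kx=P[0]+.015
    # y on ray through strip centre at that x
    r0=np.mean(rows[:25]); a=ray(m,[[mid,r0]],.2)[0]; C=np.array(m['pose'])[:3,3]; t=(kx-C[0])/(a[0]-C[0])
    ky=C[1]+t*(a[1]-C[1])
    return kx,ky,np.arctan2(ky-AX[1],kx-AX[0]),np.hypot(ky-AX[1],kx-AX[0]),st[best]
E
python3 - <<'E'
from h import *
s=arm.get_state();print(s['eef_pos'],s['q'],s['force'],s['t'])
m=arm.camera_model('wrist');print(locate(m,cv2.imread('pics/w2raw.png')))
b=arm.grab_frame('scene');g=(b[140:190,280:312].max(2));
for r in g[::3]: print(*r[::2])
E
```

```text
[0.54590595 0.13186558 0.22640869] [ 5.85955776e-01  1.86323260e-01 -2.70402356e-01  6.68706763e-04
 -1.11357424e+00  9.86203437e-01] [ 0.59194625 -0.46813215  0.69476919] 2.0
(np.float64(0.5777061333893685), np.float64(0.12876624786532762), np.float64(1.7774941326948206), np.float64(0.06331395141674624), array([ 227,  209,   68,   57, 3066], dtype=int32))
23 15 37 82 31 31 34 16 109 139 158 153 144 133 123 121
81 75 66 69 46 13 40 38 77 126 120 123 128 110 134 135
81 111 113 110 110 107 21 30 102 119 129 111 94 71 32 17
27 86 69 46 32 31 26 28 19 20 15 44 133 153 181 187
25 27 25 22 38 37 95 100 113 100 147 175 160 139 123 71
102 86 97 163 110 110 94 89 78 88 80 72 57 88 155 22
33 32 29 74 84 73 65 56 30 38 129 177 173 175 152 7
26 29 17 117 149 58 12 78 73 10 118 174 173 175 124 3
20 18 48 86 105 22 14 13 21 5 146 174 174 173 177 95
117 34 165 100 107 15 14 16 20 9 112 136 172 175 176 177
125 69 163 130 106 12 12 14 7 0 160 160 148 127 165 162
138 122 161 100 84 87 38 14 40 82 163 160 160 162 152 125
160 142 85 85 92 91 91 78 125 158 162 152 163 152 161 164
107 87 87 90 90 95 103 163 149 143 149 159 162 160 163 162
88 86 89 91 86 128 160 156 162 163 161 163 161 163 162 161
123 98 88 85 163 165 164 160 162 163 162 161 163 161 160 163
95 88 91 85 167 164 166 165 164 164 153 152 160 164 166 167
```

```bash
sed -i 's/kx=P\[0\]+.015/kx=P[0]-.015/' h.py
python3 - <<'E'
from h import *
s=arm.get_state();print(s['eef_pos'],s['t'])
m=arm.camera_model('wrist');print(locate(m,arm.grab_frame('wrist')))
E
```

```text
[0.54630711 0.13197841 0.22699425] 2.05
(np.float64(0.5467930788591935), np.float64(0.1263789750771135), np.float64(2.205895112784187), np.float64(0.0740099452459216), array([ 230,  211,   65,   55, 2835], dtype=int32))
```

Request:
arm_command:
  series: [0, 0, 0, 0.02, 0.03, 0.02, 0.6, 0, 0, 0, 0.02, 0.03, 0.02, 0.3, 0, 0, 0, 0.02, 0.03, 0.02, 0.2, 0, 0, 0, 0.02, 0.03, 0.02, 0.2, 0, 0, 0, 0.02, 0.03, 0.02, 0.2]
  force: 15

```text
t: 2.72
eef_pos: [0.5476, 0.128, 0.2234]
ee_rot: [3.142, 0.0, 0.0]
force: [0.6, -0.4, 0.0]
width: 0.0432
gripper_force: 0.0
```

Run:
```python
from h import *
s=arm.get_state();print(s)
m=arm.camera_model('wrist');print(locate(m,arm.grab_frame('wrist')))
```

```text
{'t': 2.725, 'q': array([ 5.77565686e-01,  1.90335846e-01, -2.72351191e-01,  1.45054222e-06,
       -1.10814539e+00,  9.93334365e-01]), 'qd': array([ 0.00058404, -0.00021302, -0.00045699, -0.00012531,  0.00052697,
       -0.0006681 ]), 'joint_efforts': array([-1.30641181e-02, -4.35967827e+01,  2.79922253e+01,  6.59854218e+00,
        8.44015111e-02, -4.89702979e-04]), 'eef_pos': array([0.54762741, 0.12795086, 0.22336499]), 'ee_rot': array([3.14157186e+00, 2.95346206e-05, 1.04370876e-04]), 'force': array([ 0.56384636, -0.43353314,  0.03154024]), 'moment': array([-0.02400423,  0.02244351,  0.04238476]), 'gripper_force': 0.0, 'width': 0.04318311793930274}
(np.float64(0.5465822258081641), np.float64(0.12679551332159988), np.float64(2.204856112064155), np.float64(0.07447039424069202), array([ 221,  216,   65,   50, 2549], dtype=int32))
```

Request:
arm_command:
  series: [0, 0, 0, 0, 0, 0, 0, 0, 0, 0, 0, 0, 0, 0, 0, 0, 0, 0, 0, 0, 0, 0, 0, 0, 0, 0, 0, 0]
  force: 20

```text
t: 3.28
eef_pos: [0.5478, 0.1278, 0.2234]
ee_rot: [3.141, -0.0, 0.0]
force: [1.7, -2.8, 0.8]
width: 0.0292
gripper_force: 20.0
```

```bash
cat >> h.py <<'E'
def rows(cur,phis,opens,off=(0,0),z=0.,dz=None,R=.075):
    """rows for world angles phis (TCP on circle about AX plus off); cur = commanded xy"""
    out=[]
    for i,(p,o) in enumerate(zip(phis,opens)):
        w=AX+R*np.array([np.cos(p),np.sin(p)])+np.array(off)-cur
        r=[0,0,0,round(w[0]*10,2),round(-w[1]*10,2),0,o]; out+=r
    print(out); c=np.array(cur)+np.array([out[-4],-out[-3]])/10
    print('end cmd',c.round(4),'phi',phis[-1],'max',max(np.abs(out)))
    return c
E
python3 - <<'E'
from h import *
s=arm.get_state();print(s['t'],s['eef_pos'],s['force'],s['width'],s['gripper_force'])
c=np.array([.5476,.1280]);p=2.185
w=0;v=[]
for k in range(24): w=min(w+.12,2.2); p-= (w)/8; v.append(p)
for a,b in((0,8),(8,14),(14,20)): c=rows(c,np.array(v[a:b]),[0]*(b-a))
E
```

```text
3.275 [0.54775136 0.12778228 0.22339846] [ 1.6587622  -2.80823941  0.78158601] 0.02920327423464385 19.995289742946625
[0, 0, 0, np.float64(0.01), np.float64(-0.01), 0, 0, 0, 0, 0, np.float64(0.03), np.float64(-0.02), 0, 0, 0, 0, 0, np.float64(0.06), np.float64(-0.04), 0, 0, 0, 0, 0, np.float64(0.1), np.float64(-0.06), 0, 0, 0, 0, 0, np.float64(0.15), np.float64(-0.08), 0, 0, 0, 0, 0, np.float64(0.21), np.float64(-0.1), 0, 0, 0, 0, 0, np.float64(0.29), np.float64(-0.12), 0, 0, 0, 0, 0, np.float64(0.38), np.float64(-0.14), 0, 0]
end cmd [0.5856 0.142 ] phi 1.645 max 0.38
[0, 0, 0, np.float64(0.1), np.float64(0.0), 0, 0, 0, 0, 0, np.float64(0.21), np.float64(0.02), 0, 0, 0, 0, 0, np.float64(0.33), np.float64(0.05), 0, 0, 0, 0, 0, np.float64(0.45), np.float64(0.11), 0, 0, 0, 0, 0, np.float64(0.56), np.float64(0.2), 0, 0, 0, 0, 0, np.float64(0.67), np.float64(0.32), 0, 0]
end cmd [0.6526 0.11  ] phi 0.6099999999999995 max 0.67
[0, 0, 0, np.float64(0.08), np.float64(0.15), 0, 0, 0, 0, 0, np.float64(0.12), np.float64(0.32), 0, 0, 0, 0, 0, np.float64(0.13), np.float64(0.51), 0, 0, 0, 0, 0, np.float64(0.08), np.float64(0.71), 0, 0, 0, 0, 0, np.float64(-0.02), np.float64(0.89), 0, 0, 0, 0, 0, np.float64(-0.17), np.float64(1.03), 0, 0]
end cmd [0.6356 0.007 ] phi -0.9300000000000009 max 1.03
```

Request:
arm_command:
  series: [0, 0, 0, 0.01, -0.01, 0, 0, 0, 0, 0, 0.03, -0.02, 0, 0, 0, 0, 0, 0.06, -0.04, 0, 0, 0, 0, 0, 0.1, -0.06, 0, 0, 0, 0, 0, 0.15, -0.08, 0, 0, 0, 0, 0, 0.21, -0.1, 0, 0, 0, 0, 0, 0.29, -0.12, 0, 0, 0, 0, 0, 0.38, -0.14, 0, 0]

```text
t: 4.28
eef_pos: [0.5858, 0.141, 0.2233]
ee_rot: [3.14, 0.001, 0.0]
force: [1.3, -10.9, 0.1]
width: 0.0297
gripper_force: 20.0
```

Run:
```python
from h import *
s=arm.get_state();print(s['t'],s['eef_pos'],s['force'],s['width'],s['gripper_force'])
```

```text
4.275 [0.58581054 0.14103271 0.22331684] [  1.29521121 -10.8648415    0.09152048] 0.029698724467677615 19.998041689395905
```

```bash
sed -i 's/AX=np.array.*/AX=np.array([.5907,.0655])/; s/print(out);/out=[float(x) for x in out];print(out);/' h.py
python3 - <<'E'
from h import *
c=np.array([.5856,.1420]);p=1.645
w=.96;v=[]
for k in range(8): w=min(w+.12,2.2); p-= (w)/8; v.append(p)
rows(c,np.array(v[:6]),[0]*6)
E
```

```text
[0.0, 0.0, 0.0, 0.1, 0.02, 0.0, 0.0, 0.0, 0.0, 0.0, 0.21, 0.03, 0.0, 0.0, 0.0, 0.0, 0.0, 0.33, 0.07, 0.0, 0.0, 0.0, 0.0, 0.0, 0.45, 0.13, 0.0, 0.0, 0.0, 0.0, 0.0, 0.56, 0.22, 0.0, 0.0, 0.0, 0.0, 0.0, 0.67, 0.34, 0.0, 0.0]
end cmd [0.6526 0.108 ] phi 0.6099999999999995 max 0.67
```

Request:
arm_command:
  series: [0, 0, 0, 0.1, 0.02, 0, 0, 0, 0, 0, 0.21, 0.03, 0, 0, 0, 0, 0, 0.33, 0.07, 0, 0, 0, 0, 0, 0.45, 0.13, 0, 0, 0, 0, 0, 0.56, 0.22, 0, 0, 0, 0, 0, 0.67, 0.34, 0, 0]

```text
t: 5.03
eef_pos: [0.653, 0.1073, 0.2233]
ee_rot: [3.141, 0.001, 0.0]
force: [-4.9, -3.6, 2.8]
width: 0.0298
gripper_force: 20.0
```

Run:
```python
from h import *
s=arm.get_state();print(s['t'],s['eef_pos'],s['force'],s['width'],s['gripper_force'])
d=s['eef_pos'][:2]-AX;print(np.hypot(*d),np.arctan2(d[1],d[0]))
c=np.array([.6526,.1080]);p=.61
w=1.68;v=[]
for k in range(8): w=min(w+.12,2.2); p-= (w)/8; v.append(p)
rows(c,np.array(v[:5]),[0]*5)
```

```text
5.025 [0.65295275 0.10725781 0.22327162] [-4.86580852 -3.61159792  2.83462716] 0.029758516930107032 19.998512864112854
0.07496078971141507 0.59084391748486
[0.0, 0.0, 0.0, 0.08, 0.14, 0.0, 0.0, 0.0, 0.0, 0.0, 0.12, 0.32, 0.0, 0.0, 0.0, 0.0, 0.0, 0.13, 0.51, 0.0, 0.0, 0.0, 0.0, 0.0, 0.08, 0.7, 0.0, 0.0, 0.0, 0.0, 0.0, -0.02, 0.88, 0.0, 0.0]
end cmd [0.6506 0.02  ] phi -0.655 max 0.88
```

Request:
arm_command:
  series: [0, 0, 0, 0.08, 0.14, 0, 0, 0, 0, 0, 0.12, 0.32, 0, 0, 0, 0, 0, 0.13, 0.51, 0, 0, 0, 0, 0, 0.08, 0.7, 0, 0, 0, 0, 0, -0.02, 0.88, 0, 0]

```text
t: 5.65
eef_pos: [0.6499, 0.0197, 0.2232]
ee_rot: [-3.14, 0.001, -0.0]
force: [-9.8, 8.0, 6.5]
width: 0.0294
gripper_force: 20.0
```

Run:
```python
from h import *
s=arm.get_state();print(s['t'],s['eef_pos'],s['force'],s['width'],s['gripper_force'])
d=s['eef_pos'][:2]-AX;print(np.hypot(*d),np.arctan2(d[1],d[0]))
c=np.array([.6506,.0200]);p=-.655
v=[p-.275*k for k in range(1,12)]
c=rows(c,np.array(v[:5]),[0]*5)
```

```text
5.65 [0.64990451 0.01969639 0.22315418] [-9.79286044  8.02788013  6.47138365] 0.029438685700532884 20.000492334365845
0.07485415772872861 -0.6584665287478872
[0.0, 0.0, 0.0, -0.15, 0.15, 0.0, 0.0, 0.0, 0.0, 0.0, -0.33, 0.25, 0.0, 0.0, 0.0, 0.0, 0.0, -0.53, 0.29, 0.0, 0.0, 0.0, 0.0, 0.0, -0.74, 0.28, 0.0, 0.0, 0.0, 0.0, 0.0, -0.93, 0.22, 0.0, 0.0]
end cmd [ 0.5576 -0.002 ] phi -2.0300000000000002 max 0.93
```

Request:
arm_command:
  series: [0, 0, 0, -0.15, 0.15, 0, 0, 0, 0, 0, -0.33, 0.25, 0, 0, 0, 0, 0, -0.53, 0.29, 0, 0, 0, 0, 0, -0.74, 0.28, 0, 0, 0, 0, 0, -0.93, 0.22, 0, 0]

```text
t: 6.28
eef_pos: [0.5578, -0.0021, 0.2234]
ee_rot: [-3.14, -0.002, -0.001]
force: [1.4, 7.1, -0.9]
width: 0.0296
gripper_force: 20.0
```

Run:
```python
from h import *
s=arm.get_state();print(s['t'],s['eef_pos'],s['force'],s['width'],s['gripper_force'])
d=s['eef_pos'][:2]-AX;print(np.hypot(*d),np.arctan2(d[1],d[0]))
c=np.array([.5576,-.002]);p=-2.03
v=[p-.275*k for k in range(1,4)]
w=2.2;p=v[0]
v=[p]
for k in range(6): w-=.27/8; p-=w/8; v.append(p)
c=rows(c,np.array(v[:5]),[1]*5)
```

```text
6.275 [ 0.55780266 -0.00211235  0.22339386] [ 1.39145079  7.14460483 -0.88199649] 0.029611776704676348 19.996886551380157
0.07519085386436451 -2.0236327918591526
[0.0, 0.0, 0.0, -0.17, -0.12, 0.0, 1.0, 0.0, 0.0, 0.0, -0.3, -0.27, 0.0, 1.0, 0.0, 0.0, 0.0, -0.39, -0.45, 0.0, 1.0, 0.0, 0.0, 0.0, -0.42, -0.65, 0.0, 1.0, 0.0, 0.0, 0.0, -0.4, -0.84, 0.0, 1.0]
end cmd [0.5176 0.082 ] phi -3.3628125 max 1.0
```

Request:
arm_command:
  series: [0, 0, 0, -0.17, -0.12, 0, 1, 0, 0, 0, -0.3, -0.27, 0, 1, 0, 0, 0, -0.39, -0.45, 0, 1, 0, 0, 0, -0.42, -0.65, 0, 1, 0, 0, 0, -0.4, -0.84, 0, 1]

```text
t: 6.9
eef_pos: [0.5177, 0.083, 0.2237]
ee_rot: [-3.141, -0.001, 0.0]
force: [-0.1, -0.1, -0.3]
width: 0.0741
gripper_force: 0.0
```

Run:
```python
from h import *
s=arm.get_state();print(s['t'],s['eef_pos'],s['force'],s['width'],s['gripper_force'])
d=s['eef_pos'][:2]-AX;print(np.hypot(*d),np.arctan2(d[1],d[0])-2*np.pi)
m=arm.camera_model('wrist');a=arm.grab_frame('wrist');cv2.imwrite('pics/r1.png',a)
print(locate(m,a),arm.get_state()['t'])
```

```text
6.9 [0.51767517 0.08297381 0.22368189] [-0.06160939 -0.14614351 -0.26925228] 0.0740873518106962 0.0
0.07508634982501616 -3.376462347572438
(np.float64(0.5148515488663086), np.float64(0.07587403816994007), np.float64(3.0056628387041173), np.float64(0.07655460931473264), array([ 233,  219,   64,   47, 2380], dtype=int32)) 6.95
```

```bash
cat >> h.py <<'E'
def ride(c,phi,w,a,n,o=1,off=(0,0)):
    v=[]
    for k in range(n): phi-=w/8-a/128; w-=a/8; v.append(phi)
    print('w',w); return rows(np.array(c),v,[o]*n,off)
E
python3 - <<'E'
from h import *
ride([.5176,.082],-3.37,1.85,.3,5)
E
```

```text
w 1.6624999999999996
[0.0, 0.0, 0.0, 0.06, -0.17, 0.0, 1.0, 0.0, 0.0, 0.0, 0.15, -0.31, 0.0, 1.0, 0.0, 0.0, 0.0, 0.27, -0.42, 0.0, 1.0, 0.0, 0.0, 0.0, 0.4, -0.51, 0.0, 1.0, 0.0, 0.0, 0.0, 0.55, -0.56, 0.0, 1.0]
end cmd [0.5726 0.138 ] phi -4.46765625 max 1.0
```

Request:
arm_command:
  series: [0, 0, 0, 0.06, -0.17, 0, 1, 0, 0, 0, 0.15, -0.31, 0, 1, 0, 0, 0, 0.27, -0.42, 0, 1, 0, 0, 0, 0.4, -0.51, 0, 1, 0, 0, 0, 0.55, -0.56, 0, 1]

```text
t: 7.58
eef_pos: [0.5737, 0.1385, 0.2231]
ee_rot: [3.141, 0.0, 0.0]
force: [0.2, -0.5, 0.6]
width: 0.0874
gripper_force: 0.0
```

```bash
cat > look.py <<'E'
from h import *
import sys
s=arm.get_state();print(s['t'],s['eef_pos'],s['force'],s['width'])
m=arm.camera_model('wrist');a=arm.grab_frame('wrist');cv2.imwrite('pics/%s.png'%sys.argv[1],a)
L=locate(m,a);print(L)
k=np.array(L[:2]);d=s['eef_pos'][:2]-AX
f=lambda x:x-2*np.pi*round((x-float(sys.argv[2]))/2/np.pi)
print('knob phi',f(L[2]),'eef phi',f(np.arctan2(d[1],d[0])),'err mm',(s['eef_pos'][:2]-k)*1e3,arm.get_state()['t'])
E
python3 look.py r2 -4.47
```

```text
7.575 [0.57373442 0.13845887 0.22312818] [ 0.24080367 -0.4817832   0.58452936] 0.08741137268070241
(np.float64(0.5744338326265136), np.float64(0.13867173886543546), np.float64(1.7895405588616744), np.float64(0.0749579319993138), array([ 217,  213,   66,   53, 2774], dtype=int32))
knob phi -4.493644748317912 eef phi -4.483913165708878 err mm [-0.69941026 -0.21286858] 7.625
```

Run:
```python
from h import *
ride([.5726,.138],-4.579,1.68,.29,6)
```

```text
w 1.4625000000000006
[0.0, 0.0, 0.0, 0.24, -0.02, 0.0, 1.0, 0.0, 0.0, 0.0, 0.39, 0.0, 0.0, 1.0, 0.0, 0.0, 0.0, 0.52, 0.06, 0.0, 1.0, 0.0, 0.0, 0.0, 0.65, 0.14, 0.0, 1.0, 0.0, 0.0, 0.0, 0.75, 0.24, 0.0, 1.0, 0.0, 0.0, 0.0, 0.83, 0.35, 0.0, 1.0]
end cmd [0.6556 0.103 ] phi -5.7574375 max 1.0
```

Request:
arm_command:
  series: [0, 0, 0, 0.24, -0.02, 0, 1, 0, 0, 0, 0.39, 0, 0, 1, 0, 0, 0, 0.52, 0.06, 0, 1, 0, 0, 0, 0.65, 0.14, 0, 1, 0, 0, 0, 0.75, 0.24, 0, 1, 0, 0, 0, 0.83, 0.35, 0, 1]

```text
t: 8.38
eef_pos: [0.6561, 0.1021, 0.2234]
ee_rot: [3.142, 0.0, -0.0]
force: [0.5, -0.1, 0.5]
width: 0.0877
gripper_force: 0.0
```

```bash
python3 look.py r3 -5.757
```

```text
8.375 [0.65610449 0.10205234 0.22338849] [ 0.45156991 -0.09505184  0.4620176 ] 0.08772561121655374
(np.float64(0.654506240409465), np.float64(0.10152234215565638), np.float64(0.5139516546824697), np.float64(0.07327240578532704), array([ 220,  217,   65,   49, 2529], dtype=int32))
knob phi -5.769233652497117 eef phi -5.773560681224643 err mm [1.5982485  0.53000276] 8.425
```

Run:
```python
from h import *
ride([.6556,.103],-5.843,1.475,.25,7)
```

```text
w 1.25625
[0.0, 0.0, 0.0, 0.08, 0.18, 0.0, 1.0, 0.0, 0.0, 0.0, 0.1, 0.32, 0.0, 1.0, 0.0, 0.0, 0.0, 0.1, 0.45, 0.0, 1.0, 0.0, 0.0, 0.0, 0.07, 0.57, 0.0, 1.0, 0.0, 0.0, 0.0, 0.03, 0.69, 0.0, 1.0, 0.0, 0.0, 0.0, -0.03, 0.8, 0.0, 1.0, 0.0, 0.0, 0.0, -0.1, 0.89, 0.0, 1.0]
end cmd [0.6456 0.014 ] phi -7.037921875000001 max 1.0
```

Request:
arm_command:
  series: [0, 0, 0, 0.08, 0.18, 0, 1, 0, 0, 0, 0.1, 0.32, 0, 1, 0, 0, 0, 0.1, 0.45, 0, 1, 0, 0, 0, 0.07, 0.57, 0, 1, 0, 0, 0, 0.03, 0.69, 0, 1, 0, 0, 0, -0.03, 0.8, 0, 1, 0, 0, 0, -0.1, 0.89, 0, 1]

```text
t: 9.3
eef_pos: [0.6451, 0.0133, 0.2234]
ee_rot: [-3.142, -0.0, 0.0]
force: [0.5, 0.1, 0.0]
width: 0.0871
gripper_force: 0.0
```

```bash
python3 look.py r4 -7.038
```

```text
9.3 [0.64508689 0.01333901 0.22342572] [0.53241947 0.11589884 0.01331243] 0.08714991314714808
(np.float64(0.6462388804791038), np.float64(0.016696624877151255), np.float64(-0.7209355629048833), np.float64(0.07393467838743652), array([ 209,  212,   68,   54, 2844], dtype=int32))
knob phi -7.00412087008447 eef phi -7.047695437046503 err mm [-1.15199356 -3.35761249] 9.35
```

Run:
```python
from h import *
ride([.6456,.014],-7.06,1.205,.24,8)
```

```text
w 0.9649999999999999
[0.0, 0.0, 0.0, -0.1, 0.08, 0.0, 1.0, 0.0, 0.0, 0.0, -0.19, 0.14, 0.0, 1.0, 0.0, 0.0, 0.0, -0.29, 0.19, 0.0, 1.0, 0.0, 0.0, 0.0, -0.38, 0.22, 0.0, 1.0, 0.0, 0.0, 0.0, -0.48, 0.23, 0.0, 1.0, 0.0, 0.0, 0.0, -0.58, 0.23, 0.0, 1.0, 0.0, 0.0, 0.0, -0.67, 0.22, 0.0, 1.0, 0.0, 0.0, 0.0, -0.76, 0.2, 0.0, 1.0]
end cmd [ 0.5696 -0.006 ] phi -8.145000000000001 max 1.0
```

Request:
arm_command:
  series: [0, 0, 0, -0.1, 0.08, 0, 1, 0, 0, 0, -0.19, 0.14, 0, 1, 0, 0, 0, -0.29, 0.19, 0, 1, 0, 0, 0, -0.38, 0.22, 0, 1, 0, 0, 0, -0.48, 0.23, 0, 1, 0, 0, 0, -0.58, 0.23, 0, 1, 0, 0, 0, -0.67, 0.22, 0, 1, 0, 0, 0, -0.76, 0.2, 0, 1]

```text
t: 10.35
eef_pos: [0.5691, -0.0058, 0.2234]
ee_rot: [-3.142, -0.0, 0.0]
force: [-0.7, -0.5, -1.0]
width: 0.0876
gripper_force: 0.0
```

```bash
python3 look.py r5 -8.145
```

```text
10.35 [ 0.56907083 -0.00582967  0.22338592] [-0.66013152 -0.45947993 -0.965411  ] 0.08756508672829912
(np.float64(0.5702439483091505), np.float64(-0.007578234498844714), np.float64(-1.8437307465263753), np.float64(0.07588727434983317), array([ 221,  212,   67,   54, 2848], dtype=int32))
knob phi -8.126916053705962 eef phi -8.148397523167468 err mm [-1.17312227  1.74856383] 10.4
```

Run:
```python
from h import *
ride([.5696,-.006],-8.172,.935,.2,8)
```

```text
w 0.7349999999999999
[0.0, 0.0, 0.0, -0.1, -0.03, 0.0, 1.0, 0.0, 0.0, 0.0, -0.18, -0.07, 0.0, 1.0, 0.0, 0.0, 0.0, -0.25, -0.12, 0.0, 1.0, 0.0, 0.0, 0.0, -0.31, -0.17, 0.0, 1.0, 0.0, 0.0, 0.0, -0.36, -0.23, 0.0, 1.0, 0.0, 0.0, 0.0, -0.4, -0.29, 0.0, 1.0, 0.0, 0.0, 0.0, -0.44, -0.35, 0.0, 1.0, 0.0, 0.0, 0.0, -0.47, -0.41, 0.0, 1.0]
end cmd [0.5226 0.035 ] phi -9.007 max 1.0
```

Request:
arm_command:
  series: [0, 0, 0, -0.1, -0.03, 0, 1, 0, 0, 0, -0.18, -0.07, 0, 1, 0, 0, 0, -0.25, -0.12, 0, 1, 0, 0, 0, -0.31, -0.17, 0, 1, 0, 0, 0, -0.36, -0.23, 0, 1, 0, 0, 0, -0.4, -0.29, 0, 0.6, 0, 0, 0, -0.44, -0.35, 0, 0.6, 0, 0, 0, -0.47, -0.41, 0, 0.6]

```text
t: 11.4
eef_pos: [0.5225, 0.0354, 0.2234]
ee_rot: [-3.142, -0.0, 0.0]
force: [-0.8, -0.0, 0.1]
width: 0.0631
gripper_force: 0.0
```

```bash
python3 look.py r6 -9.0
```

```text
11.4 [0.52245752 0.03542472 0.22335966] [-0.79191477 -0.0160759   0.05264417] 0.06313782340097072
(np.float64(0.5219612263352986), np.float64(0.03144943131973943), np.float64(-2.6816624139735565), np.float64(0.07671023551245418), array([ 227,  215,   64,   51, 2595], dtype=int32))
knob phi -8.964847721153143 eef phi -9.009674757058972 err mm [0.49629439 3.97529152] 11.45
```

Run:
```python
from h import *
ride([.5226,.035],-9.0,.66,.18,8,0)
```

```text
w 0.48000000000000026
[0.0, 0.0, 0.0, -0.03, -0.05, 0.0, 0.0, 0.0, 0.0, 0.0, -0.04, -0.11, 0.0, 0.0, 0.0, 0.0, 0.0, -0.06, -0.16, 0.0, 0.0, 0.0, 0.0, 0.0, -0.06, -0.22, 0.0, 0.0, 0.0, 0.0, 0.0, -0.07, -0.27, 0.0, 0.0, 0.0, 0.0, 0.0, -0.07, -0.32, 0.0, 0.0, 0.0, 0.0, 0.0, -0.07, -0.37, 0.0, 0.0, 0.0, 0.0, 0.0, -0.06, -0.41, 0.0, 0.0]
end cmd [0.5166 0.076 ] phi -9.57 max 0.41
```

Request:
arm_command:
  series: [0, 0, 0, -0.03, -0.05, 0, 0, 0, 0, 0, -0.04, -0.11, 0, 0, 0, 0, 0, -0.06, -0.16, 0, 0, 0, 0, 0, -0.06, -0.22, 0, 0, 0, 0, 0, -0.07, -0.27, 0, 0, 0, 0, 0, -0.07, -0.32, 0, 0, 0, 0, 0, -0.07, -0.37, 0, 0, 0, 0, 0, -0.06, -0.41, 0, 0]
  force: 15

```text
t: 12.45
eef_pos: [0.5164, 0.0764, 0.2234]
ee_rot: [-3.142, 0.0, 0.0]
force: [-3.0, 1.0, 3.0]
width: 0.0297
gripper_force: 15.0
```

Run:
```python
from h import *
s=arm.get_state();print(s['eef_pos'],s['force'],s['width'],s['gripper_force'])
c=ride([.5166,.076],-9.57,.48,.0,2,0)
c=ride([.5166,.076],-9.69,.48,.6,6,0)
```

```text
[0.51644707 0.0763722  0.22335675] [-2.98126664  1.00472117  3.00954475] 0.02970302848166635 14.99667003750801
w 0.48
[0.0, 0.0, 0.0, 0.01, -0.05, 0.0, 0.0, 0.0, 0.0, 0.0, 0.02, -0.09, 0.0, 0.0]
end cmd [0.5186 0.085 ] phi -9.690000000000001 max 0.09
w 0.029999999999999943
[0.0, 0.0, 0.0, 0.03, -0.13, 0.0, 0.0, 0.0, 0.0, 0.0, 0.04, -0.16, 0.0, 0.0, 0.0, 0.0, 0.0, 0.05, -0.19, 0.0, 0.0, 0.0, 0.0, 0.0, 0.06, -0.21, 0.0, 0.0, 0.0, 0.0, 0.0, 0.07, -0.22, 0.0, 0.0, 0.0, 0.0, 0.0, 0.07, -0.23, 0.0, 0.0]
end cmd [0.5236 0.099 ] phi -9.88125 max 0.23
```

Gripped while moving. Now carry on briefly, slow to a stop and hold.

Request:
arm_command:
  series: [0, 0, 0, 0.01, -0.05, 0, 0, 0, 0, 0, 0.02, -0.09, 0, 0, 0, 0, 0, 0.03, -0.13, 0, 0, 0, 0, 0, 0.04, -0.16, 0, 0, 0, 0, 0, 0.05, -0.19, 0, 0, 0, 0, 0, 0.06, -0.21, 0, 0, 0, 0, 0, 0.07, -0.22, 0, 0, 0, 0, 0, 0.07, -0.23, 0, 0]

```text
t: 13.45
eef_pos: [0.5236, 0.0991, 0.2233]
ee_rot: [-3.142, 0.0, 0.0]
force: [-2.8, 1.4, 2.7]
width: 0.0299
gripper_force: 15.0
```

Request:
arm_command:
  series: [0, 0, 0, 0, 0, 0, 0, 0, 0, 0, 0, 0, 0, 0, 0, 0, 0, 0, 0, 0, 0, 0, 0, 0, 0, 0, 0, 0, 0, 0, 0, 0, 0, 0, 0, 0, 0, 0, 0, 0, 0, 0, 0, 0, 0, 0, 0, 0, 0, 0, 0, 0, 0, 0, 0, 0]

```text
t: 14.45
eef_pos: [0.5235, 0.099, 0.2234]
ee_rot: [3.142, 0.0, 0.0]
force: [-4.7, 2.6, 4.5]
width: 0.0293
gripper_force: 15.0
```

Request:
arm_command:
  series: [0, 0, 0, 0, 0, 0, 1, 0, 0, 0, 0, 0, 0, 1, 0, 0, 0, 0, 0, 0, 1, 0, 0, 0, 0, 0, 0, 1, 0, 0, 0, 0, 0, 0, 1, 0, 0, 0, 0, 0, 0, 1, 0, 0, 0, 0, 0, 0, 1, 0, 0, 0, 0, 0, 0, 1]

```text
t: 15.45
eef_pos: [0.5236, 0.099, 0.2234]
ee_rot: [3.142, -0.0, 0.0]
force: [0.2, 0.3, 0.7]
width: 0.0874
gripper_force: 0.0
```

```bash
python3 look.py e1 -9.88
```

```text
15.45 [0.52363698 0.0990002  0.22335677] [0.21035358 0.25334812 0.66721629] 0.08737329279171702
(np.float64(0.5220288026801853), np.float64(0.09813742344304319), np.float64(2.697923290229488), np.float64(0.07603245853145509), array([ 220,  217,   65,   49, 2483], dtype=int32))
knob phi -9.868447324129685 eef phi -9.888051991071125 err mm [1.60817718 0.86277583] 15.5
```

Released and clear. I'll lift away and check that the crank stays still.

Request:
arm_command:
  series: [0, 0, 0, 0, 0, -0.25, 1, 0, 0, 0, 0, 0, -0.5, 1, 0, 0, 0, 0, 0, -0.8, 1, 0, 0, 0, 0, 0, -0.8, 1, 0, 0, 0, 0, 0, -0.8, 1, 0, 0, 0, 0, 0, -0.8, 1]

```text
t: 16.25
eef_pos: [0.5232, 0.0988, 0.3024]
ee_rot: [3.141, 0.002, 0.0]
force: [0.0, -0.1, -0.1]
width: 0.0875
gripper_force: 0.0
```

Run:
```python
from h import *
a=arm.grab_frame('wrist');[arm.grab_frame('top') for _ in range(8)];b=arm.grab_frame('wrist')
print(arm.get_state()['t'],cv2.absdiff(a,b)[20:240,100:400].mean(),cv2.absdiff(a,b).max())
t=arm.grab_frame('top');cv2.imwrite('pics/tend.png',t)
t0=cv2.imread('pics/top0.png')
for n,(x0,x1,y0,y1) in dict(bowl=(120,170,185,250),spoonjar=(320,390,155,250)).items(): print(n,(cv2.absdiff(t,t0)[y0:y1,x0:x1].max(2)>40).sum())
print(arm.job_done())
```

```text
16.75 3.8891717171717173 58
bowl 1860
spoonjar 0
the job is handed in; nothing more can be done
None
```

The job was handed in at 16.8 s: I cranked the spinner to about 2.2 rad/s, let it run about 4.5 s with the open hand within 8 mm of the knob, then gripped it turning, stopped it and let go; no verdict came back, and my last image check found the spoon and jar unchanged but could not confirm the bowl (pixels there changed, which I put down to the arm or its shadow, unchecked).

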